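Put the compressor bar back in a lever arch file

ROBOT

A 7-joint arm with a two-finger parallel gripper is mounted at the origin on the work surface. World frame = base frame: x ahead of the robot, y to its left, z up, the work surface at z = 0. Lengths are in m, angles in rad, forces in N, time in s.
With the tool pointing down it reaches from about 0.425 to 0.875 m from the base axis. Payload 9.9 kg.
Tool frame: the origin (TCP) lies on the centre line of the jaws, within the pads' length; the fingertips stand 22 mm ahead of it and the grasp point (between the pads) lies 3 mm ahead of it (tips_ahead is the distance from the TCP to the fingertips, in m); z points along the fingers, y is the direction in which the jaws open and shut (so a half turn about z gives the same grasp; the last joint's range is limited). The gripper opens to 85 mm and grips with 20 to 120 N. Pads are 22 mm wide; open, the fingers measure 114 mm over their backs; the gripper's body (76 mm by 85 mm) begins 54 mm behind the grasp point. The pads swing forward as they close: fully open they stand 13 mm farther back than shut.
Start: joints at [-1.269, 0.576, 0.025, 1.437, -0.015, 1.129, -0.057], TCP at [0.254, 0.625, 0.253] pointing down, gripper open.
Joint ranges: [-2.76, 2.76], [-0.34, 2.15], [-1.52, 1.57], [0.19, 2.46], [-1.09, 4.23], [0.17, 1.99], [-2.82, 2.82]. Speed limits (rad/s): [2.22, 2.22, 3.01, 3.01, 3.14, 3.14, 3.14].

INTERFACE

Orientations are given as a unit quaternion [x, y, z, w].
In Python, from cell import * gives the robot as it stands.
- The arm moves only by the tool move_arm, never from a script. Its argument "plan" is a list of rows, each a list of 3 entries, a list of its own where there are three numbers: the shift along the tool's x, y, z in cm, then the turn about the tool's z in degrees, then the opening, from -1 (shut) to 1 (fully open). In form: [[[x, y, z], turn, jaw], ...]. A call has 1 to 10 rows; each row shifts and turns the commanded pose from where the row before left it, along the tool's axes as they then stand; what a row does not reach is not made up. A row lasts 1/8 s, in which the tool goes at most 62.5 mm and 10.7 degrees, less where a joint would pass 70% of its speed; a pose out of reach is approached as far as the arm can. A call with a gripper value outside its range is refused whole. The fingers move at their own pace and stop on an object; "grip_force" is the grip in N (left out, the last holds). Time passes only in rows, so rows that do not move let the fingers close. It gives the time, the measured TCP pose, the force and the opening at its end, in the units of the state.
- get_state(): the state, without advancing time (a new reading comes with each control period).
- read_camera(name): name is "side" or "top"; returns a dict with "frame" (400x640x3 uint8, red, green, blue), "depth" (400x640 float32, m along the optical axis (not along the pixel's ray), 0 where there is no reading), "mtx" (3x3 intrinsics, pixels), "world_to_cam" (4x4, takes a point from world to camera coordinates). Camera axes: x right, y down, z forward; pixel columns grow to the right and rows downward; lengths in m; the calibration is good to about 2 mm. A picture is of the moment at which its call begins.
- sign_off(): hands the job in, once; it reports no verdict.
The state is a dict: "time": time; "joint_pos": joint angles; "qd": joint speeds; "tau": joint torques, N m; "ee_pos": TCP position; "tcp_rot": TCP orientation; "ft_force": force on the tool from outside, world axes, zero at the start; "moment": the same for the moment, N m; "grip_width": opening from 0.0 (shut) to 1.0 (fully open).
Only numpy, scipy, OpenCV 4.12 (cv2) and the standard library are available. Lean on these libraries where they do the work, as an engineer would, in place of code of your own. Each camera call takes 0.05 s, during which the arm holds its last target.

TASK

Put the loose compressor bar back in the open lever arch file: lift the lever so that the rings spring open, set the bar over both upright posts so that it lies flat on the sheets and let go of it, then press the lever all the way down so that the rings are shut and stay shut. Leave the other things on the counter and on the file where they are.

Things in the scene. Friction and masses are not known exactly. Their poses are not given: they have to be found in the camera images.
- file: Dark grey A5 lever arch file lying open and flat on the counter, fixed there; 501 x 240 mm, covers 3 mm thick. Origin: midway between its two upright posts, at counter height. x runs along the posts' line, away from the lever's tab; y towards the spine and the open front cover; z up. The mechanism reaches y = 60 mm; the far edge of the front cover is at y = 357, the file's ends at x = -120 and 120 mm.
- sheets (a point): Top of the stack of white filed sheets, midway between the posts: file x = 0, y = 0, z = 12 mm. The stack covers file x = -105 to 105, y = -136 to 12 mm; the posts come up through it. Axes as the file's.
- near_post_top (a point): Top of the fixed upright steel post nearer the lever's tab, 4.5 mm in diameter: file x = -40, y = 0, 48.5 mm above the counter, 36.5 mm above the sheets.
- far_post_top (a point): Top of the other post: file x = 40, y = 0, 48.5 mm above the counter.
- lever_hinge (a point): The lever's pivot: file x = -40, y = 27, z = 18 mm. The lever turns about the file's y axis through this point.
- lever_tab (a point): Centre of the lever's steel thumb tab, 66 mm from the pivot, at file y = 27 mm; moves with the lever. 20 mm wide (along the file's y), 28 mm long, 4 mm thick, with a rolled end 8 mm thick 10 mm beyond this point. Shut: at file x = -104, z = 34 mm, 22 mm above the sheets' top; the lever rises from the pivot at 0.25 rad. Can be pinched across its width from above, or hooked from below.
- lever (a joint): Lever angle (rad), upward: 0 = down, rings shut and locked; 1.0 = fully up (1.25 rad above level, tab centre at file x = -61, z = 81 mm), rings open. Over-centre: below 0.2 a spring pulls it down and it stays down (about 3 N upward at the tab lifts it); above 0.2 the spring drives it up to 1.0 by itself. Pressing it down from there takes up to about 5 N at the tab.
- arches (a joint): Angle (rad) of the two steel wire arches, always 0.75 times the lever's angle: 0 = shut, tips on the posts; 0.75 = fully open. They stand at file x = -40 and 40 mm and hinge about the line y = 50, z = 8 mm. Shut, they rise to z = 66 mm; open, they lean away from the posts, tips at about y = 42, z = 75 mm.
- bar_mid (a point): Centre of the loose compressor bar, 8 mm above its underside. Black plastic, 116 mm long (its x), 26 wide (its y), 35 g, plate 4 mm thick, edges 6.5. Two slots at x = -40 and 40 mm, each 10 mm along x by 12 across, for the posts. Held by the middle rib: 36 long, 14 wide, top 16 mm above the underside. Starts rib up on the counter; goes on either way round; on the sheets this point is at z = 20 mm.
- hose_clip: Bystander: steel worm-drive hose clip lying on the counter, 60 mm ring, 12 mm high. Origin at the ring's centre, underside.
- car_key: Bystander: black car key with steel blade and green plastic tag, about 90 x 60 x 14 mm. Origin near its centre, underside.
- tape_measure: Bystander: dark pocket tape measure, 72 x 36 x 66 mm. Origin under its centre.
- stapler: Bystander: black stapler, 135 x 34 x 57 mm, on the file's open front cover. Origin under its centre.
- marker: Bystander: marker pen, 125 x 13 mm, lying on the filed sheets roughly along the file's x. Origin under its middle.
- drinks_can: Bystander: upright drinks can, 66 mm diameter, 115 mm tall, on the counter just off the file's edge, at the lever's end. Origin under its centre.
- smartphone: Bystander: black smartphone, 146 x 71 x 9 mm, on the counter. Origin under its centre.
- additive: Bystander: upright round grey bottle with a black cap, 58 mm diameter, 135 mm tall, on the counter between the file and the small things. Origin under its centre.
Things that resemble listed ones, but are neither listed nor needed, are in the scene too. What is shaped like the part that bears bar_mid but purple or white is not meant.

How it is judged:
On the way, in this order (a step that is already met when the one before it is completed fails the run):
1. the lever is lifted and the rings stand open (value of joint arches above 0.6 rad), for 0.1 s.
2. with the rings open, the bar lies on the sheets with both posts through its slots, let go (x of bar_mid in the frame of file between -0.008 and 0.008 m and y of bar_mid in the frame of file between -0.008 and 0.008 m and z of bar_mid in the frame of file between 0.014 and 0.026 m and angle between the x axis of bar_mid and the x axis of file, either way round below 0.2 rad and angle between bar_mid's own z axis and vertical below 0.1 rad and contact force between the fingers and bar below 0.1 N and value of joint arches above 0.5 rad), for 0.2 s.
At the end, for the whole second after the job is handed in: Lever down (under 0.06 rad), arches shut on the posts (under 0.05 rad); the bar at rest on the sheets over both posts: centre within 8 mm of the file's origin in its x and y, 14 to 26 mm above the counter, within 0.2 rad of the posts' line, level within 0.1 rad (x of bar_mid in the frame of file between -0.008 and 0.008 m and y of bar_mid in the frame of file between -0.008 and 0.008 m and z of bar_mid in the frame of file between 0.014 and 0.026 m and angle between the x axis of bar_mid and the x axis of file, either way round below 0.2 rad and angle between bar_mid's own z axis and vertical below 0.1 rad and value of joint lever below 0.06 rad and value of joint arches below 0.05 rad and linear speed of bar below 0.02 m/s); the robot touches nothing.
It fails at once if one of the other things (hose clip, car key, tape measure, stapler, marker, drinks can, smartphone, additive bottle) is moved more than 30 mm (distance of any of hose_clip, car_key, tape_measure, stapler, marker, drinks_can, smartphone, additive from where it was at the start of the episode above 0.03 m).
It also fails if it takes over 69 s, if anything falls off the work surface, if the arm or the gripper's body presses on something with over 40 N, if the wrist force passes 120 N, or if a joint passes its speed limit or range.

## Working session

There is one attempt and no reset: what is moved stays moved. The work goes in short steps, Python scripts to look and compute and a tool call to move; the robot and the scene stay as the last step left them, time stands still between calls to the robot, and variables do not carry over. Pictures are saved under pics/ and viewed, and the job is handed in when it is done.

Besides the shell and the picture viewer there is one more tool, called after ">>>" as name(argument=value, ...) on one line, values as JSON. move_arm: Moves the arm, as the interface text tells. Its arguments: {"type":"object","properties":{"plan":{"type":"array"},"grip_force":{"type":"number"}},"required":["plan"]}

```bash
mkdir -p pics; ls
python3 - <<'E'
from cell import *
import cv2,numpy as np
s=get_state();print(s)
for n in("side","top"):
    c=read_camera(n);np.savez(f"pics/{n}0.npz",**c)
    cv2.imwrite(f"pics/{n}0.png",cv2.cvtColor(c["frame"],cv2.COLOR_RGB2BGR));print(c["mtx"],c["world_to_cam"])
E
```

```text
pics
{'time': 0.0, 'joint_pos': array([-1.26880935,  0.57653341,  0.02487332,  1.43788275, -0.01496809,
        1.12897886, -0.05649786]), 'qd': array([ 6.81938787e-04,  1.29105747e-03,  9.86379950e-05, -1.32774371e-03,
       -2.71760947e-04, -9.63602195e-04, -7.52824023e-05]), 'tau': array([-4.35956945e-04, -7.65764737e+01,  2.25027703e+00, -2.85990912e+01,
        1.52582367e-02,  1.24561045e-02, -2.59313390e-05]), 'ee_pos': array([0.25386187, 0.62501543, 0.25245133]), 'tcp_rot': array([ 1.91686833e-01,  9.81455808e-01, -8.03714544e-04, -9.12953206e-05]), 'ft_force': array([ 0.75581468,  0.40793023, -0.08123403]), 'moment': array([-0.00986298,  0.03372033,  0.00521801]), 'grip_width': 0.9993831885191622}
[[453.87080333   0.         328.52250593]
 [  0.         453.87080333 201.09030917]
 [  0.           0.           1.        ]] [[ 0.85843641 -0.51246916 -0.02150066 -0.51874095]
 [-0.34879387 -0.55250325 -0.75702246  0.16100664]
 [ 0.37607148  0.65735494 -0.65303501  1.07389852]
 [ 0.          0.          0.          1.        ]]
[[375.35971338   0.         324.22461058]
 [  0.         375.35971338 198.14289173]
 [  0.           0.           1.        ]] [[-0.00234625 -0.99961345  0.02770269 -0.13603314]
 [-0.98999311 -0.00158688 -0.14110679  0.52626104]
 [ 0.14109621 -0.02775654 -0.98960671  1.12172925]
 [ 0.          0.          0.          1.        ]]
```

View pics/side0.png

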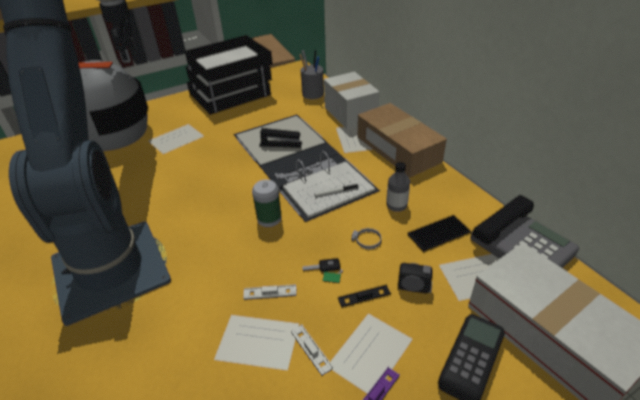

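View pics/top0.png

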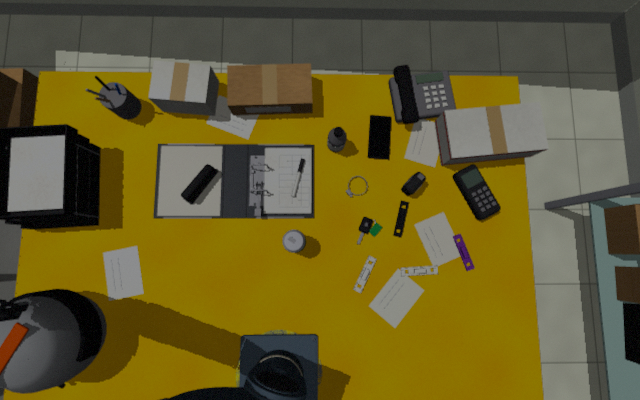

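```bash
cat > h.py <<'E'
import numpy as np,cv2
def load(n):
    return dict(np.load(f"pics/{n}.npz"))
def ray(c,u,v,z):
    R=c["world_to_cam"][:3,:3];t=c["world_to_cam"][:3,3]
    o=-R.T@t;d=R.T@np.linalg.inv(c["mtx"])@np.array([u,v,1.])
    return o+d*(z-o[2])/d[2]
def pt(c,u,v,d=None):
    R=c["world_to_cam"][:3,:3];t=c["world_to_cam"][:3,3]
    d=c["depth"][int(round(v)),int(round(u))] if d is None else d
    return R.T@(np.linalg.inv(c["mtx"])@np.array([u,v,1.])*d-t)
def proj(c,P):
    q=c["world_to_cam"][:3,:3]@np.asarray(P,float)+c["world_to_cam"][:3,3];q=c["mtx"]@q;return q[:2]/q[2]
def cloud(c):
    R=c["world_to_cam"][:3,:3];t=c["world_to_cam"][:3,3]
    h,w=c["depth"].shape;u,v=np.meshgrid(np.arange(w),np.arange(h))
    p=np.stack([u,v,np.ones_like(u)],-1)@np.linalg.inv(c["mtx"]).T*c["depth"][...,None]
    return (p-t)@R
def tri(c1,uv1,c2,uv2):
    A=[]
    for c,(u,v) in((c1,uv1),(c2,uv2)):
        P=c["mtx"]@c["world_to_cam"][:3];A+= [u*P[2]-P[0],v*P[2]-P[1]]
    X=np.linalg.svd(np.array(A))[2][-1];return X[:3]/X[3]
def crop(c,x0,y0,x1,y1,k,name):
    f=cv2.cvtColor(c["frame"],cv2.COLOR_RGB2BGR)[y0:y1,x0:x1]
    f=cv2.convertScaleAbs(cv2.resize(f,None,fx=k,fy=k,interpolation=cv2.INTER_CUBIC),alpha=1.6)
    cv2.imwrite(f"pics/{name}.png",f)
E
python3 - <<'E'
from h import *
t=load("top0");s=load("side0")
crop(t,230,135,330,255,5,"t1");crop(s,230,110,400,240,4,"s1");crop(t,340,160,440,260,5,"t2")
C=cloud(t)
f=t["frame"].astype(int).sum(-1)
sub=np.zeros(f.shape,bool);sub[195:242,388:412]=1
m=sub&(f<170)
ys,xs=np.nonzero(m);print(len(xs));P=C[m];
r=cv2.minAreaRect(np.stack([xs,ys],-1).astype(np.float32));print(r)
bx=cv2.boxPoints(r);print([ray(t,*b,0.006).round(4) for b in bx],ray(t,*r[0],.006))
print(np.percentile(P[:,2],[2,50,98]))
print(C[225:230,250:260].reshape(-1,3).mean(0), 'counter')
E
```

```text
300
((401.75177001953125, 214.9573211669922), (9.083940505981445, 43.14033508300781), 13.5704345703125)
[array([ 0.4143, -0.3516,  0.006 ]), array([ 0.5483, -0.388 ,  0.006 ]), array([ 0.5414, -0.4163,  0.006 ]), array([ 0.4076, -0.3794,  0.006 ])] [ 0.47732336 -0.38370178  0.006     ]
[-0.00218801  0.00460044  0.01949496]
[4.39675497e-01 8.23742671e-02 3.82356458e-04] counter
```

View pics/t1.png

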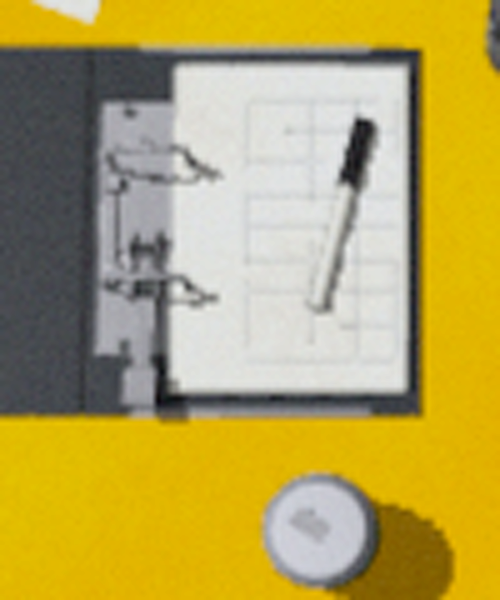

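View pics/s1.png

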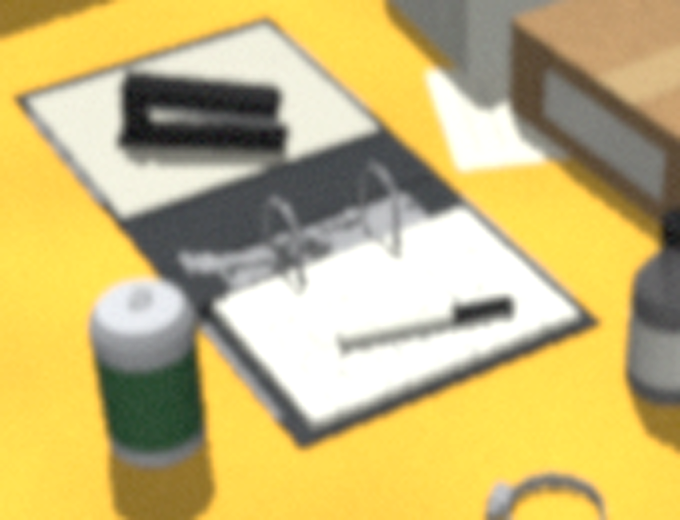

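View pics/t2.png

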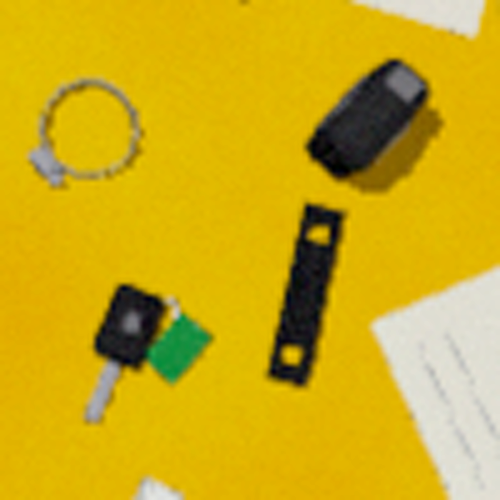

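Run:
```python
from h import *
for n in("top0","side0"):
    c=load(n);hsv=cv2.cvtColor(c["frame"],cv2.COLOR_RGB2HSV)
    yel=((hsv[...,0]>15)&(hsv[...,0]<32)&(hsv[...,1]>140)).astype(np.uint8)
    non=1-yel
    k,l,st,ce=cv2.connectedComponentsWithStats(non)
    seed=(230,170) if n=="top0" else (275,160)
    i=l[seed[1],seed[0]];print(n,st[i],ce[i])
    m=(l==i).astype(np.uint8)
    cs,_=cv2.findContours(m,cv2.RETR_EXTERNAL,cv2.CHAIN_APPROX_NONE)
    q=max(cs,key=cv2.contourArea)
    # world pts of contour at z=.003
    W=np.array([ray(c,u,v,.003)[:2] for u,v in q[:,0]])
    r=cv2.minAreaRect(W.astype(np.float32));print(r);print(cv2.boxPoints(r))
    np.save(f"pics/{n}_W.npy",W)
    # bar: holes
    seed=(401,219) if n=="top0" else (350,298)
    i=l[seed[1],seed[0]];m=(l==i).astype(np.uint8);print('bar',st[i],ce[i])
    cs,h=cv2.findContours(m,cv2.RETR_CCOMP,cv2.CHAIN_APPROX_NONE)
    q=max(cs,key=cv2.contourArea)
    W=np.array([ray(c,u,v,.004)[:2] for u,v in q[:,0]])
    r=cv2.minAreaRect(W.astype(np.float32));print(r)
    print([ (len(a),a[:,0].mean(0),ray(c,*a[:,0].mean(0),.004).round(4)) for a,hh in zip(cs,h[0]) if hh[3]>=0])
```

```text
top0 [  154   143   160    76 11772] [234.17720014 180.97494054]
((0.5892246961593628, 0.14846037328243256), (0.24279841780662537, 0.5000281929969788), 0.006807586643844843)
[[ 0.4677958   0.39846003]
 [ 0.46785516 -0.10156815]
 [ 0.7106536  -0.10153928]
 [ 0.71059424  0.39848888]]
bar [394 201  14  36 210] [400.69047619 218.41428571]
((0.46643203496932983, -0.3804478645324707), (0.02290387451648712, 0.11143927276134491), 75.91354370117188)
[(18, array([397.94444444, 230.55555556]), array([ 0.4279, -0.3705,  0.004 ])), (16, array([403.375 , 206.4375]), array([ 0.5049, -0.3903,  0.004 ]))]
side0 [ 234  115  145  113 8945] [299.84628284 171.07244271]
((0.5389379858970642, 0.14562278985977173), (0.5024574398994446, 0.3493839502334595), 89.88523864746094)
[[ 0.36374316 -0.10525553]
 [ 0.7131264  -0.10595532]
 [ 0.7141328   0.39650112]
 [ 0.36474955  0.39720088]]
bar [339 286  51  21 429] [363.4032634  295.50815851]
((0.4659874439239502, -0.3825511932373047), (0.025762563571333885, 0.11245637387037277), 76.28986358642578)
[(19, array([346.84210526, 300.21052632]), array([ 0.4276, -0.3739,  0.004 ])), (18, array([381.        , 291.44444444]), array([ 0.5044, -0.3936,  0.004 ]))]
```

Run:
```python
from h import *
t=load("top0");s=load("side0")
print("can",ray(t,294,240.5,.115),"side can top", ray(s,265.5,187,.115))
for p in[(.586+dx,.041+dy,z) for dx,dy,z in[(-.04,0,.0485),(-.04,0,.012),(.04,0,.0485),(.04,0,.012),(-.104,.027,.034),(-.104,-.0,.034)]]:
    a,b=proj(t,p),proj(s,p);print(p,a.round(1),((a-[230,135])*5).round(),b.round(1),((b-[230,110])*4).round())
```

```text
can [ 0.39389138 -0.04804775  0.115     ] side can top [ 0.3954152  -0.05327116  0.115     ]
(0.5459999999999999, 0.041, 0.0485) [266.4 191.2] [182. 281.] [302.9 169.5] [291. 238.]
(0.5459999999999999, 0.041, 0.012) [267.9 193.1] [189. 290.] [303.6 179.7] [294. 279.]
(0.626, 0.041, 0.0485) [266.9 165.7] [185. 153.] [327.3 160.5] [389. 202.]
(0.626, 0.041, 0.012) [268.4 168.3] [192. 166.] [327.6 170.7] [390. 243.]
(0.482, 0.068, 0.034) [257.8 212.5] [139. 388.] [278.6 176.1] [194. 264.]
(0.482, 0.041, 0.034) [266.6 212.5] [183. 388.] [282.9 181.1] [211. 284.]
```

>>> move_arm(plan=[[[0,0,0],-7.4,0.2],[[0,0,0],-7.4,0.2],[[0,0,0],-7.3,0.2],[[-3,-5.5,0],0,0.2],[[-3,-5.5,0],0,0.2],[[-3,-5.5,0],0,0.2],[[-3,-5.5,0],0,0.2],[[-3,-5.5,0],0,0.2],[[-2,-5.5,0],0,0.2],[[-2,-5.5,0],0,0.2]])

```text
time: 1.35
ee_pos: [0.444, 0.239, 0.2531]
tcp_rot: [0.0, 1.0, -0.0, -0.0]
ft_force: [0.9, -0.3, 0.5]
grip_width: 0.603
```

>>> move_arm(plan=[[[-2,-5.7,0],0,0.2],[[-1,-5.5,1],0,0.2],[[-0.5,-6,1],0,0.2],[[0,0,0],0,0.2],[[0,0,0],0,0.2]])

```text
time: 1.98
ee_pos: [0.4785, 0.0694, 0.2332]
tcp_rot: [0.0, 1.0, 0.0, -0.0]
ft_force: [-1.0, 0.6, -0.3]
grip_width: 0.597
```

>>> move_arm(plan=[[[-0.6,-0.2,4],0,0.1],[[0,0,5],0,0.1],[[0,0,3],0,0.1],[[0,0,0],0,0.1],[[0,0,0],0,0.1]])

```text
time: 2.6
ee_pos: [0.4852, 0.0682, 0.1143]
tcp_rot: [-0.001, 1.0, 0.0, 0.001]
ft_force: [0.0, 0.9, -0.0]
grip_width: 0.552
```

```bash
cat > snap.py <<'E'
import sys
from cell import *
from h import *
k=sys.argv[1]
for n in("side","top"):
    c=read_camera(n);np.savez(f"pics/{n}{k}.npz",**c)
    a=[int(x) for x in sys.argv[2 if n=="side" else 3].split(",")]
    crop(c,*a,f"{n}{k}")
E
python3 snap.py 1 230,90,400,220,4 230,135,330,255,5
```

```text
(no output)
```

View pics/side1.png

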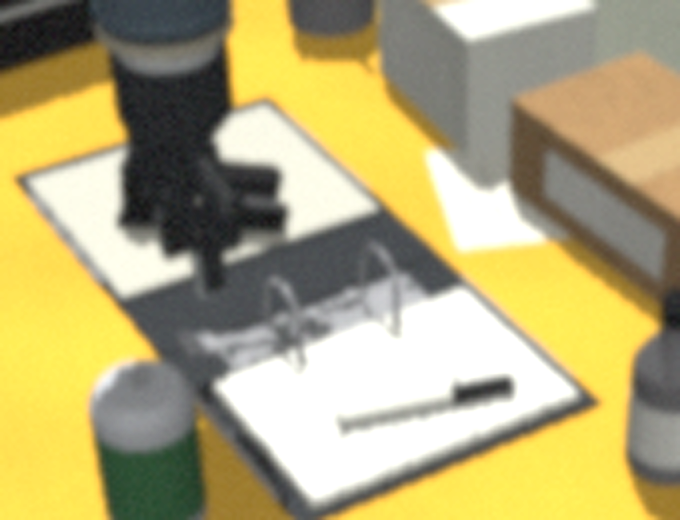

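View pics/top1.png

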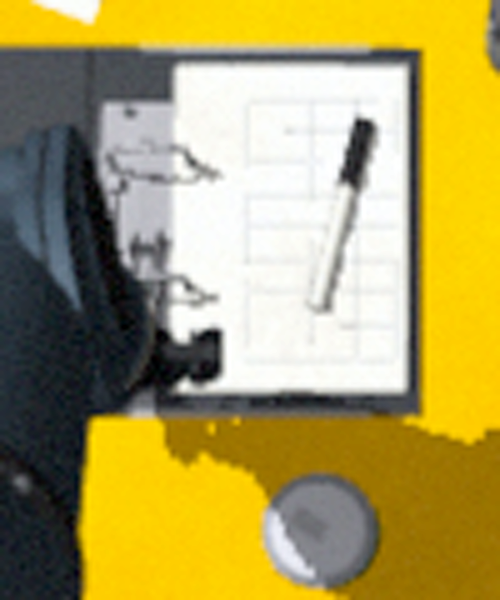

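>>> move_arm(plan=[[[0,0,3],0,0.1],[[0,0,2],0,0.1],[[0,0,1.5],0,0.1],[[0,0,0.5],0,0.1],[[0,0,0],0,-0.6],[[0,0,0],0,-1],[[0,0,0],0,-1],[[0,0,0],0,-1]], grip_force=30)

```text
time: 3.7
ee_pos: [0.4849, 0.0679, 0.0439]
tcp_rot: [-0.0, 1.0, 0.001, 0.001]
ft_force: [-2.8, 5.6, 5.1]
grip_width: 0.225
```

```bash
python3 snap.py 2 230,90,400,220,4 230,135,330,255,5
```

```text
(no output)
```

View pics/side2.png

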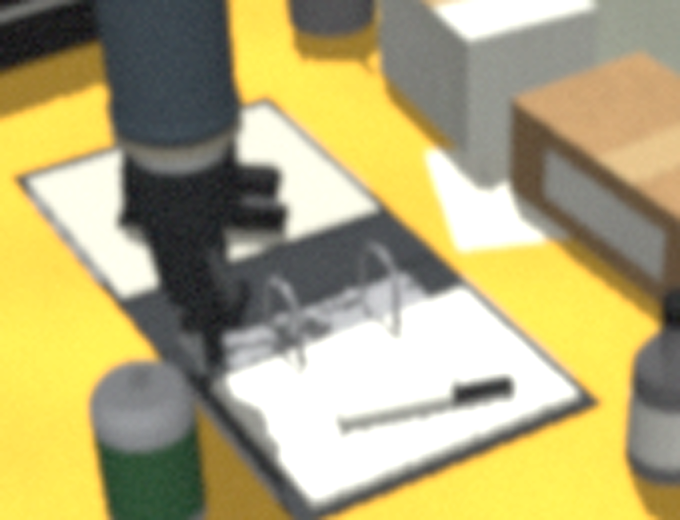

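>>> move_arm(plan=[[[-0.2,0,-0.8],0,-1],[[-0.4,0,-0.8],0,-1],[[-0.4,0,-0.7],0,-1],[[-0.5,0,-0.6],0,-1],[[-0.6,0,-0.6],0,-1],[[-0.7,0,-0.5],0,-1],[[0,0,0],0,-1]])

```text
time: 4.68
ee_pos: [0.5137, 0.068, 0.0839]
tcp_rot: [-0.0, 1.0, 0.001, 0.001]
ft_force: [1.2, 5.2, 1.5]
grip_width: 0.223
```

```bash
python3 snap.py 3 230,90,400,220,4 230,135,330,255,5
```

```text
(no output)
```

View pics/side3.png

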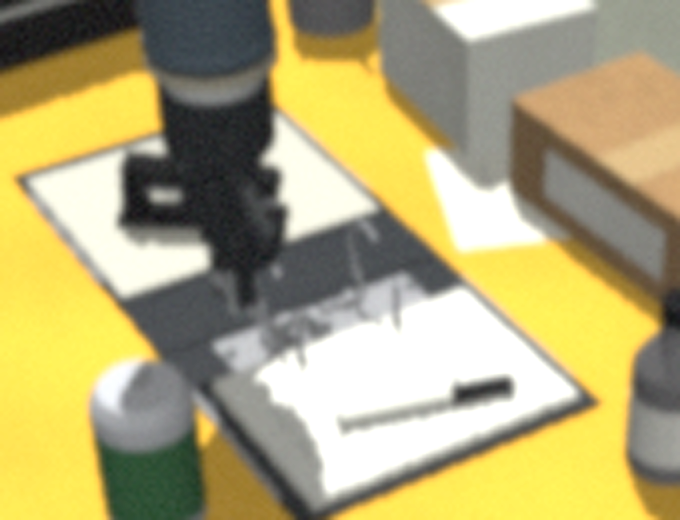

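>>> move_arm(plan=[[[0,0,0],0,0],[[0,0,0],0,0.2],[[0,0,-2],0,0.2],[[0,0,-4],0,0.2],[[0,0,-5],0,0.2],[[0,0,-5],0,0.2],[[4,-4,0],0,0.2],[[4,-4,0],0,0.2],[[0,-6,0],0,0.2],[[0,-6,0],0,0.2]])

```text
time: 6.02
ee_pos: [0.4319, -0.1347, 0.2438]
tcp_rot: [-0.0, 1.0, -0.0, 0.0]
ft_force: [0.8, -0.1, -1.0]
grip_width: 0.604
```

```bash
python3 snap.py 4 230,90,400,220,4 230,135,330,255,5
```

```text
(no output)
```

View pics/side4.png

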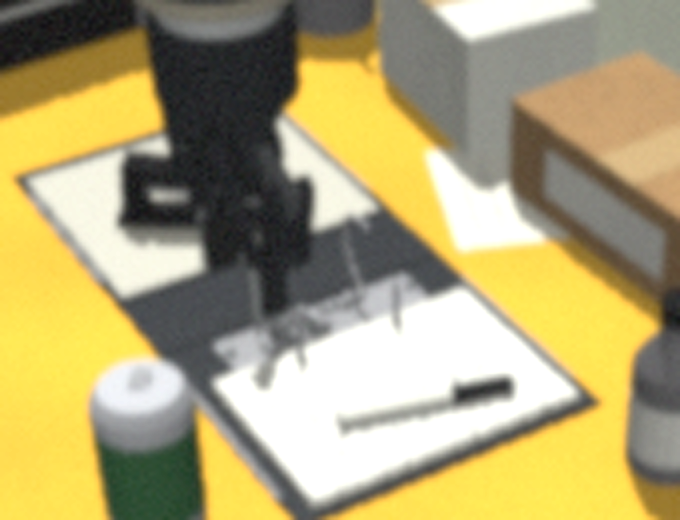

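View pics/top4.png

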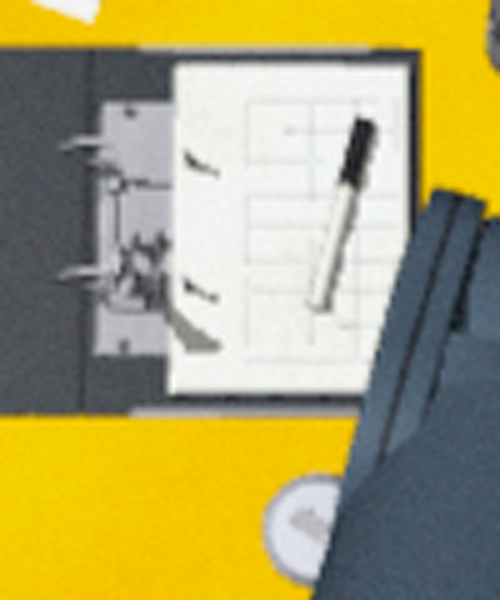

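Run:
```python
from h import *
t=load("top4");s=load("side4")
def up(c,x0,y0,x1,y1,n,k=16):
    g=cv2.cvtColor(c["frame"],cv2.COLOR_RGB2BGR)[y0:y1,x0:x1]
    f=cv2.resize(g,None,fx=k,fy=k,interpolation=cv2.INTER_NEAREST);cv2.imwrite(f"pics/{n}.png",f)
up(s,296,160,336,186,"sp",18);up(t,258,160,282,200,"tp",14)
```

```text
(no output)
```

View pics/sp.png

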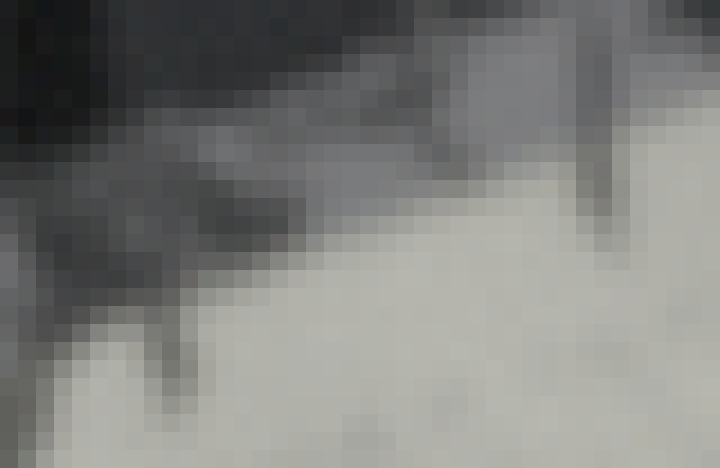

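View pics/tp.png

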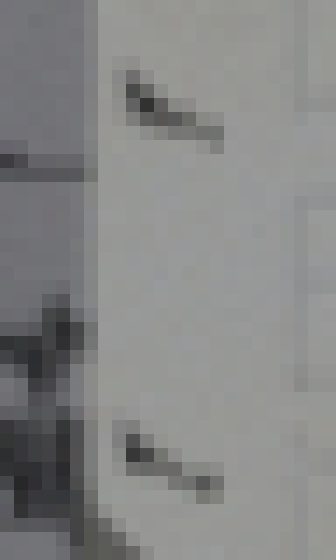

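Run:
```python
from h import *
t=load("top4");s=load("side4")
print("side feet",ray(s,305.4,181.6,.012),ray(s,329.3,173,.012))
print("top tops",ray(t,267,190.9,.0485),ray(t,267.1,165.4,.0485))
# edges of sheet stack: white mask
for n,c,z in(("top",t,.012),("side",s,.012)):
    m=(c["frame"].min(-1)>(115 if n=="top" else 130)).astype(np.uint8)
    k,l,st,ce=cv2.connectedComponentsWithStats(m)
    i=l[178,280] if n=="top" else l[183,350]
    m=(l==i).astype(np.uint8);q=max(cv2.findContours(m,0,cv2.CHAIN_APPROX_NONE)[0],key=cv2.contourArea)
    W=np.array([ray(c,u,v,z)[:2] for u,v in q[:,0]],np.float32);print(n,st[i],cv2.minAreaRect(W));print(cv2.boxPoints(cv2.minAreaRect(W)))
# boundary depth-based far/near edges of file in top4 per column
hsv=cv2.cvtColor(t["frame"],cv2.COLOR_RGB2HSV)
g=t["frame"][...,0].astype(float)-t["frame"][...,2]
for u in(235,250,258): print(u,[int(x) for x in g[140:150,u]],[int(x) for x in g[210:224,u]])
```

```text
side feet [0.54617768 0.03055397 0.012     ] [0.62433098 0.02866282 0.012     ]
top tops [0.5470157 0.0393359 0.0485   ] [0.62690663 0.04055296 0.0485    ]
top [ 250  148   61   66 2869] ((0.5879663825035095, 0.0025162026286125183), (0.21013672649860382, 0.1886693686246872), 0.17321893572807312)
[[ 0.4826133   0.09653281]
 [ 0.4831837  -0.0921357 ]
 [ 0.69331944 -0.0915004 ]
 [ 0.692749    0.0971681 ]]
side [ 284  162   89   53 2264] ((0.5897220969200134, -0.01945238560438156), (0.2102765589952469, 0.15456195175647736), 0.16036087274551392)
[[ 0.48436794  0.05753402]
 [ 0.48480055 -0.09702732]
 [ 0.6950762  -0.0964388 ]
 [ 0.6946436   0.05812255]]
235 [153, 151, 154, 138, 48, -5, -6, -7, -7, -6] [-5, -6, -4, -6, -5, -7, -4, 18, 99, 152, 152, 152, 152, 152]
250 [153, 154, 152, 139, 52, -7, -5, -7, -5, -4] [-4, -7, -4, -7, -8, -6, -7, 10, 97, 152, 151, 153, 153, 152]
258 [152, 152, 152, 116, 50, -4, -4, -5, -5, -6] [-4, -5, -6, -3, -5, -5, -6, 2, 52, 152, 153, 153, 153, 151]
```

>>> move_arm(plan=[[[-0.7,-5,0],2.8,0],[[-0.8,-5,0],2.9,0],[[-0.7,-5,0],2.9,0],[[0,-5,0],2.9,0],[[0,-4,2],2.8,0],[[0,0,4],0,0],[[0,0,0],0,0],[[0,0,0],0,0]])

```text
time: 7.12
ee_pos: [0.4322, -0.372, 0.1843]
tcp_rot: [0.124, 0.992, -0.0, 0.0]
ft_force: [-0.2, 0.3, -0.4]
grip_width: 0.498
```

```bash
python3 - <<'E'
from cell import *
from h import *
st=get_state();p=st["ee_pos"];q=st["tcp_rot"];print(p,q)
from scipy.spatial.transform import Rotation as R
r=R.from_quat(q);print(r.as_matrix().round(3)); print("tool delta to bar cm",r.inv().apply(np.array([.466,-.382,.029])-p)*100)
y=r.apply([0,1,0]);print("yaw of y",np.degrees(np.arctan2(y[1],y[0])))
E
python3 snap.py 5 300,230,450,340,5 340,160,440,260,5
```

```text
[ 0.43216379 -0.37204802  0.18431337] [ 1.24145570e-01  9.92263988e-01 -5.13735480e-05  2.29152543e-04]
[[-0.969  0.246  0.   ]
 [ 0.246  0.969 -0.   ]
 [-0.    -0.    -1.   ]]
tool delta to bar cm [-3.5172489  -0.13019809 15.53298895]
yaw of y 75.73716655159748
```

View pics/side5.png

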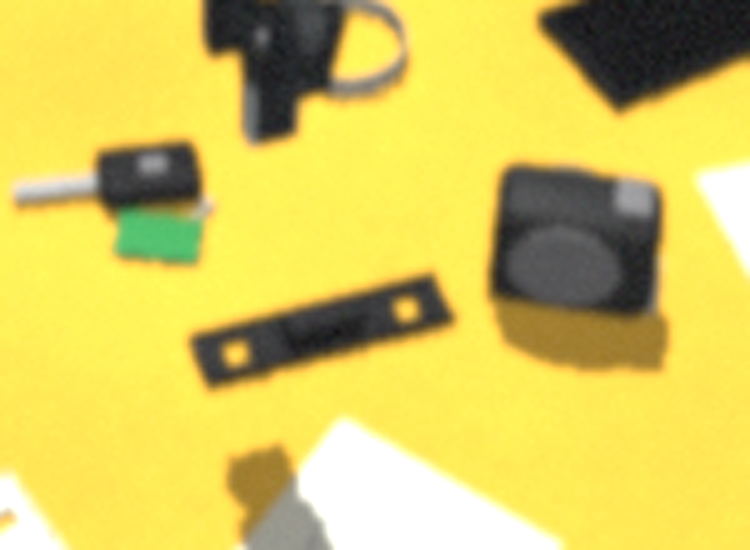

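View pics/top5.png

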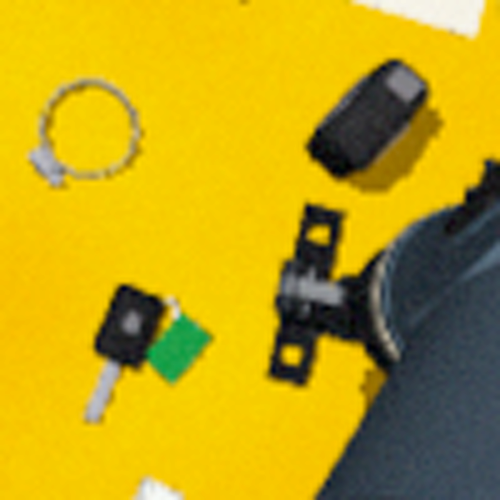

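>>> move_arm(plan=[[[-3.5,-0.1,0],0,0],[[0,0,5],0,0],[[0,0,4],0,0],[[0,0,0],0,0],[[0,0,0],0,0]])

```text
time: 7.85
ee_pos: [0.4663, -0.3826, 0.0954]
tcp_rot: [0.124, 0.992, -0.001, 0.001]
ft_force: [0.9, 0.2, 0.3]
grip_width: 0.502
```

```bash
python3 snap.py 6 300,230,450,340,5 340,160,440,260,5
```

```text
(no output)
```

View pics/side6.png

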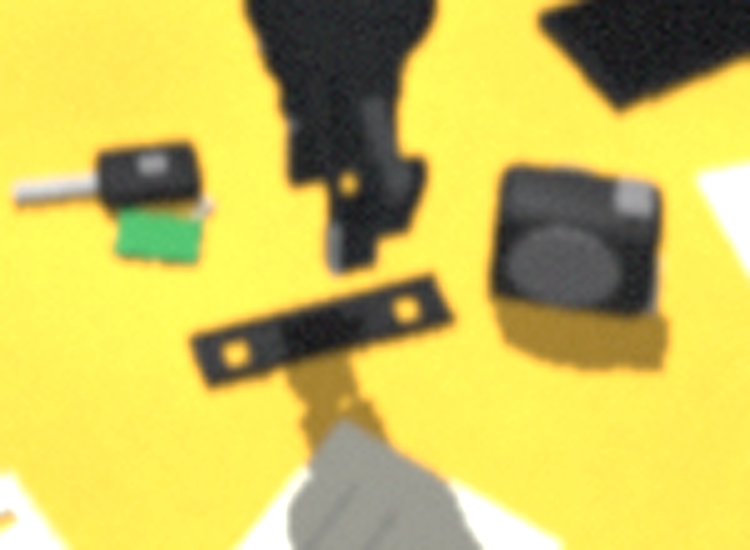

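View pics/top6.png

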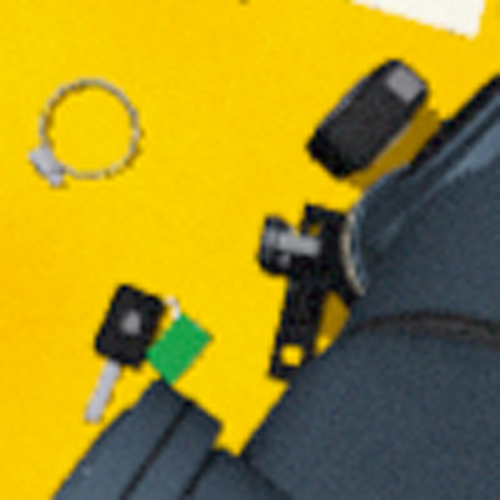

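>>> move_arm(plan=[[[0,0,3],0,0],[[0,0,2.4],0,0],[[0,0,1],0,0],[[0,0,0.2],0,0],[[0,0,0],0,0],[[0,0,0],0,-0.6],[[0,0,0],0,-1],[[0,0,0],0,-1],[[0,0,0],0,-1]], grip_force=40)

```text
time: 9.07
ee_pos: [0.4656, -0.3823, 0.0281]
tcp_rot: [0.125, 0.992, -0.0, 0.001]
ft_force: [-0.5, 1.1, 6.1]
grip_width: 0.152
```

```bash
python3 snap.py 7 300,230,450,340,5 340,160,440,260,5
```

```text
(no output)
```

View pics/side7.png

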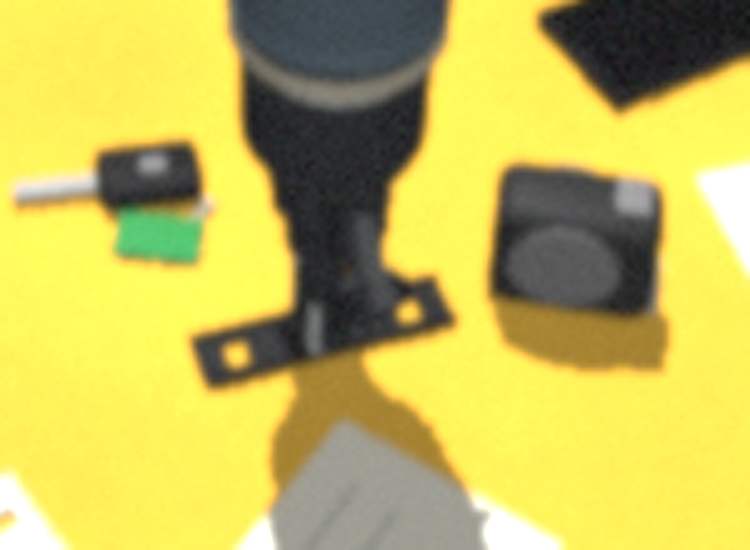

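```bash
cat > holes.py <<'E'
from h import *
def holes(c,x0,y0,x1,y1):
    hsv=cv2.cvtColor(c["frame"],cv2.COLOR_RGB2HSV)
    yel=((hsv[...,0]>15)&(hsv[...,0]<32)&(hsv[...,1]>140)).astype(np.uint8)
    k,l,st,ce=cv2.connectedComponentsWithStats(yel[y0:y1,x0:x1],connectivity=4)
    return [(s[4],(e+[x0,y0]).round(2)) for s,e in zip(st[1:],ce[1:]) if s[4]<60]
E
python3 - <<'E'
from holes import *
for k in (0,7):
    for n,b in(("side",(335,280,395,310)),("top",(392,200,412,240))):
        c=load(n+str(k));H=holes(c,*b);print(n,k,[(a,p,ray(c,*p,.004).round(4)) for a,p in H])
E
```

```text
side 0 [(np.int32(25), array([380.96, 291.4 ]), array([ 0.5044, -0.3935,  0.004 ])), (np.int32(25), array([346.88, 300.2 ]), array([ 0.4277, -0.3739,  0.004 ]))]
top 0 [(np.int32(19), array([403.21, 206.37]), array([ 0.5051, -0.3897,  0.004 ])), (np.int32(20), array([397.95, 230.55]), array([ 0.428 , -0.3705,  0.004 ]))]
side 7 [(np.int32(23), array([381.22, 291.91]), array([ 0.5041, -0.3949,  0.004 ])), (np.int32(26), array([347. , 300.5]), array([ 0.4275, -0.3747,  0.004 ]))]
top 7 []
```

>>> move_arm(plan=[[[0,0,-3],0,-1],[[0,0,-5],0,-1],[[0,0,-6],-7.3,-1],[[0,0,-6],-7.3,-1],[[-1.5,5.3,0],0,-1],[[-1.5,5.3,0],0,-1],[[-1.5,5.3,0],0,-1],[[-1.5,5.3,0],0,-1],[[-1.5,5.3,0],0,-1],[[-1.5,5.3,0],0,-1]])

```text
time: 10.42
ee_pos: [0.5539, -0.0618, 0.2276]
tcp_rot: [-0.003, 1.0, -0.0, 0.0]
ft_force: [0.6, 0.0, 0.2]
grip_width: 0.149
```

>>> move_arm(plan=[[[-1.6,5.3,0],0,-1],[[-1.6,5.3,0],0,-1],[[0,0,4],0,-1],[[0,0,4],0,-1],[[0,0,0],0,-1],[[0,0,0],0,-1]])

```text
time: 11.18
ee_pos: [0.5858, 0.0424, 0.1487]
tcp_rot: [-0.002, 1.0, 0.0, 0.001]
ft_force: [0.5, -0.6, -0.6]
grip_width: 0.15
```

```bash
python3 snap.py 8 250,90,380,200,5 230,135,330,255,5; python3 -c "
from cell import *
s=get_state();print(s['ee_pos'],s['tcp_rot'],s['grip_width'])"
```

```text
[0.5861543  0.04249963 0.14915666] [-2.38162448e-03  9.99996148e-01  1.76328454e-04  1.41468023e-03] 0.1480532256308835
```

View pics/side8.png

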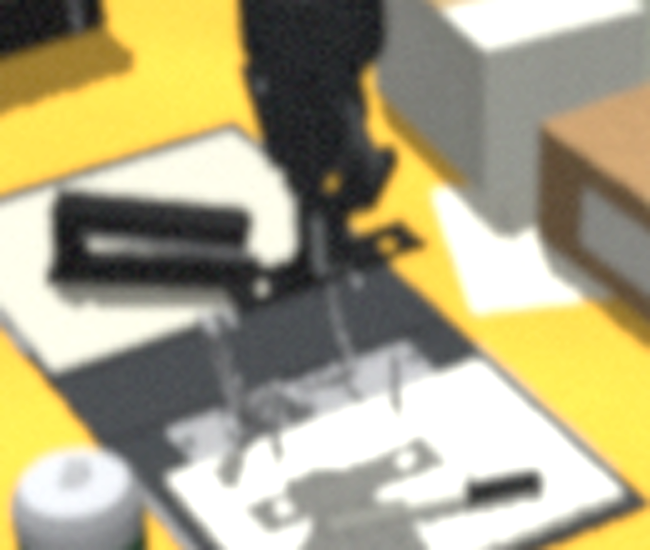

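View pics/top8.png

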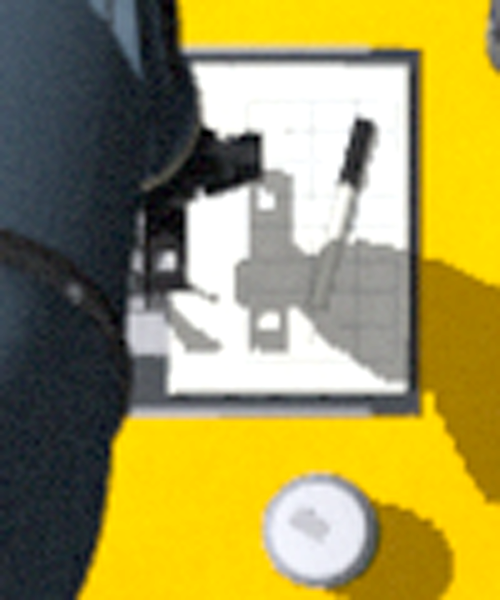

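>>> move_arm(plan=[[[-0.1,-0.1,3],0,-1],[[0,0,2.2],0,-1],[[0,0,0],0,-1],[[0,0,0],0,-1]])

```text
time: 11.78
ee_pos: [0.587, 0.0416, 0.0968]
tcp_rot: [-0.002, 1.0, 0.0, 0.001]
ft_force: [-0.0, 0.9, -0.0]
grip_width: 0.147
```

```bash
python3 snap.py 9 270,110,370,195,7 240,150,300,210,9
python3 - <<'E'
from cell import *
from h import *
s=get_state();p=s['ee_pos'];print(p,s['tcp_rot'])
for n in("side9","top9"):
    c=load(n)
    for dx in(-.04,.04):
        q=p+[dx,0,-.0251];print(n,"slot pred",proj(c,q).round(2),"post top/foot pred",proj(c,[.5876+dx,.0413,.0485]).round(2),proj(c,[.5876+dx,.0413,.012]).round(2))
E
```

```text
[0.58698735 0.04166028 0.09676628] [-2.52980037e-03  9.99996137e-01  1.46457027e-04  1.14191167e-03]
side9 slot pred [302.56 162.54] post top/foot pred [303.3  169.23] [304.04 179.47]
side9 slot pred [327.33 153.62] post top/foot pred [327.76 160.26] [328.04 170.43]
top9 slot pred [265.27 189.67] post top/foot pred [266.36 190.71] [267.8  192.57]
top9 slot pred [265.79 163.63] post top/foot pred [266.86 165.18] [268.28 167.79]
```

View pics/side9.png

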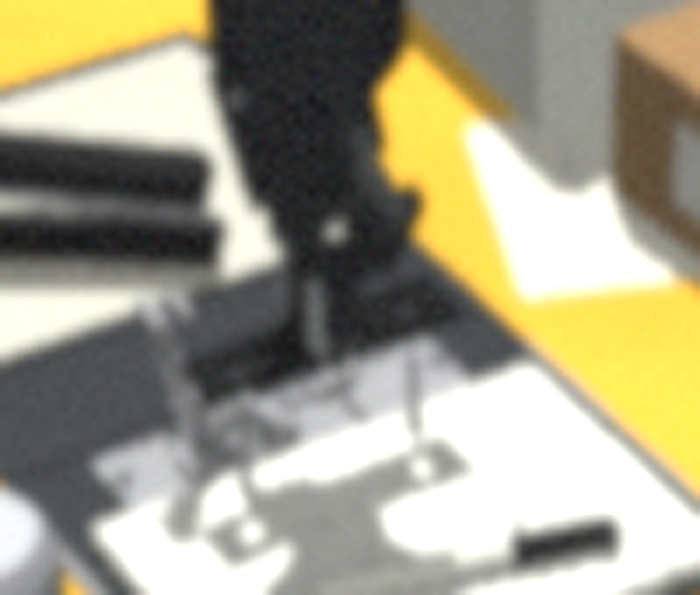

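View pics/top9.png

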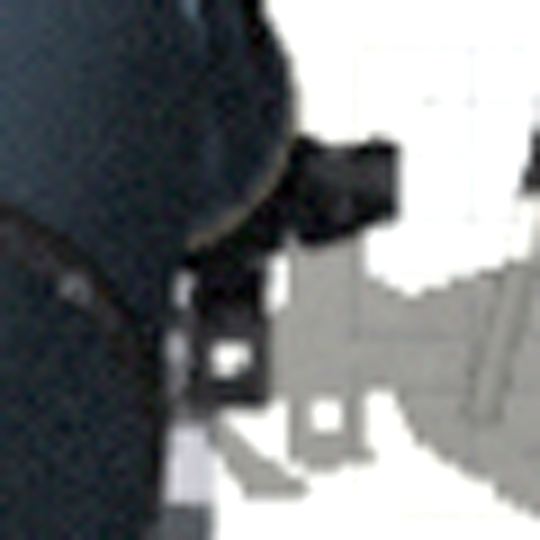

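Run:
```python
from h import *
c=load("side8");p=np.array([.58615,.0425,.14915])
for dx in(-.04,.04): print(proj(c,p+[dx,0,-.0251]))
g=cv2.cvtColor(c["frame"],cv2.COLOR_RGB2GRAY);x0,y0=296,134
cv2.imwrite("pics/z.png",cv2.resize(c["frame"][130:155,295:335,::-1],None,fx=18,fy=18,interpolation=cv2.INTER_NEAREST))
def J(p):
    return np.array([(proj(c,p+np.eye(3)[i]*.001)-proj(c,p)) for i in range(3)])
print(J(np.array([.587,.041,.03])))
```

```text
[301.00159226 146.72540658]
[326.47115819 137.9464974 ]
[[ 0.30283083 -0.11258305]
 [-0.17213259 -0.17682776]
 [-0.01388266 -0.27960983]]
```

View pics/z.png

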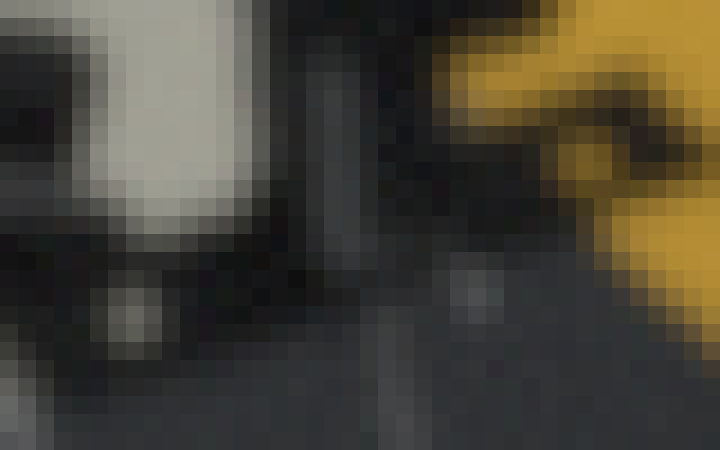

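>>> move_arm(plan=[[[-0.1,0,1],0,-1],[[0,0,1],0,-1],[[0,0,0.6],0,-1],[[0,0,0.5],0,-1],[[0,0,0],0,-1]])

```text
time: 12.5
ee_pos: [0.5869, 0.0416, 0.0638]
tcp_rot: [-0.003, 1.0, -0.0, -0.0]
ft_force: [0.2, -0.4, -0.3]
grip_width: 0.152
```

```bash
python3 snap.py a 270,110,370,195,7 240,150,300,210,9; python3 -c "
from cell import *
s=get_state();print(s['ee_pos'],s['ft_force'],s['moment'],s['grip_width'])"
```

```text
[0.58721126 0.04162112 0.06434659] [ 0.64495473 -0.40900318 -0.41220234] [-0.0084635  -0.01674122  0.0339877 ] 0.14669578910472716
```

View pics/sidea.png

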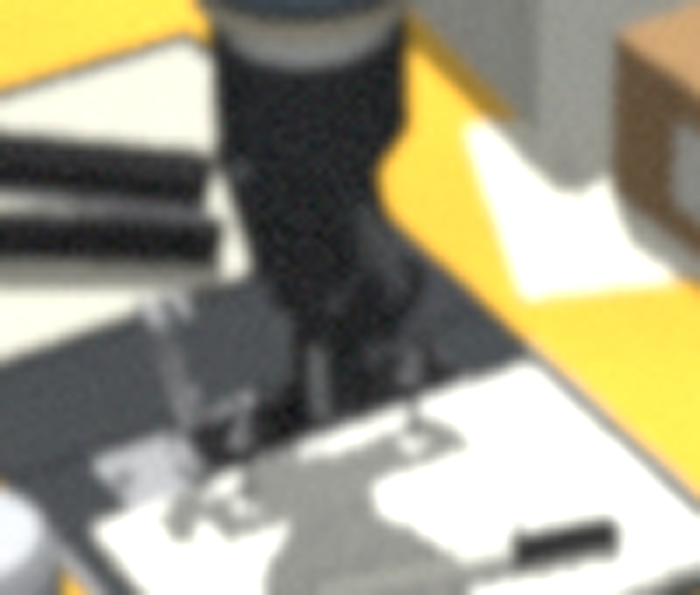

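View pics/topa.png

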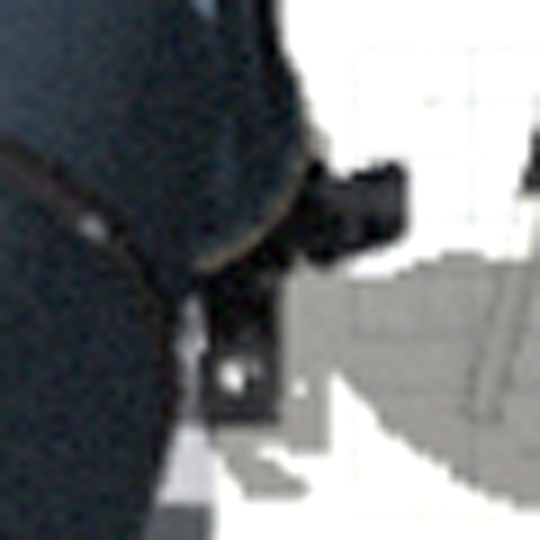

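>>> move_arm(plan=[[[0,0,1],0,-1],[[0,0,0.8],0,-1],[[0,0,0.4],0,-1],[[0,0,0.1],0,-1],[[0,0,0],0,-1]])

```text
time: 13.22
ee_pos: [0.5872, 0.0416, 0.0413]
tcp_rot: [-0.003, 1.0, -0.0, -0.0]
ft_force: [0.4, -0.8, 0.3]
grip_width: 0.149
```

>>> move_arm(plan=[[[0,0,0.1],0,-1],[[0,0,0],0,-1],[[0,0,0],0,-0.4],[[0,0,0],0,-0.4],[[0,0,0],0,-0.4]])

```text
time: 13.85
ee_pos: [0.5872, 0.0408, 0.0403]
tcp_rot: [-0.002, 1.0, -0.0, 0.0]
ft_force: [0.1, -5.4, -0.6]
grip_width: 0.3
```

```bash
python3 snap.py b 270,110,370,195,7 240,150,300,210,9
```

```text
(no output)
```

View pics/sideb.png

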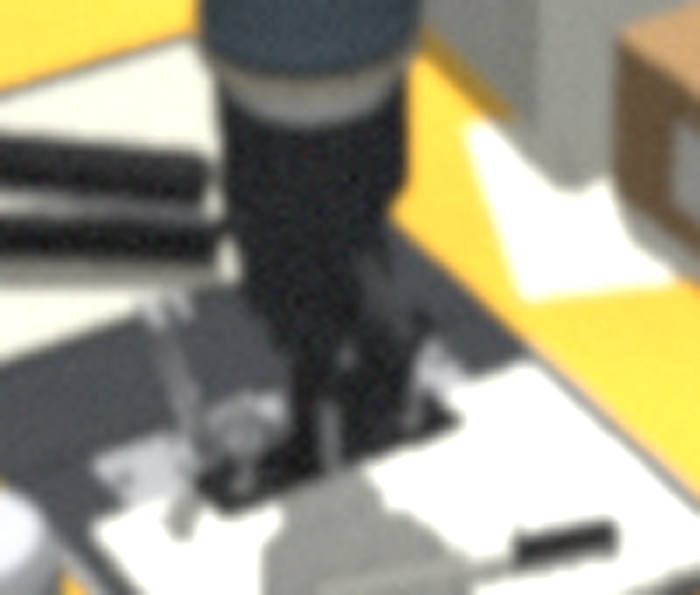

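>>> move_arm(plan=[[[0,0,0],0,-0.5],[[0,0,0],0,-0.5],[[0,0,-0.5],0,-0.5],[[0,0,-1],0,-0.5],[[0,0,0],0,-0.5]])

```text
time: 14.58
ee_pos: [0.5878, 0.0418, 0.0565]
tcp_rot: [-0.003, 1.0, 0.0, 0.001]
ft_force: [0.4, -0.3, -0.4]
grip_width: 0.249
```

```bash
python3 snap.py c 270,110,370,195,7 240,150,300,210,9
```

```text
(no output)
```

View pics/sidec.png

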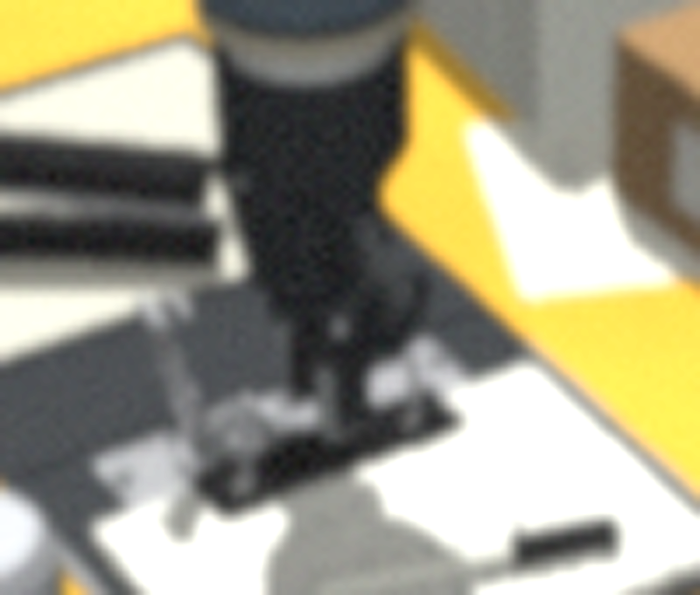

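>>> move_arm(plan=[[[0,0,-3],0,-0.5],[[0,0,-5],0,-0.5],[[0,0,-5],0,0.1],[[5.5,2.6,0],0,0.1],[[0.6,0,0],0,0.1],[[0,0,0],0,0.1],[[0,0,0],0,0.1]])

```text
time: 15.55
ee_pos: [0.527, 0.0669, 0.1851]
tcp_rot: [-0.002, 1.0, -0.0, 0.0]
ft_force: [-0.4, 0.2, -0.3]
grip_width: 0.547
```

```bash
python3 snap.py d 250,90,380,200,6 230,135,330,255,5
```

```text
(no output)
```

View pics/sided.png

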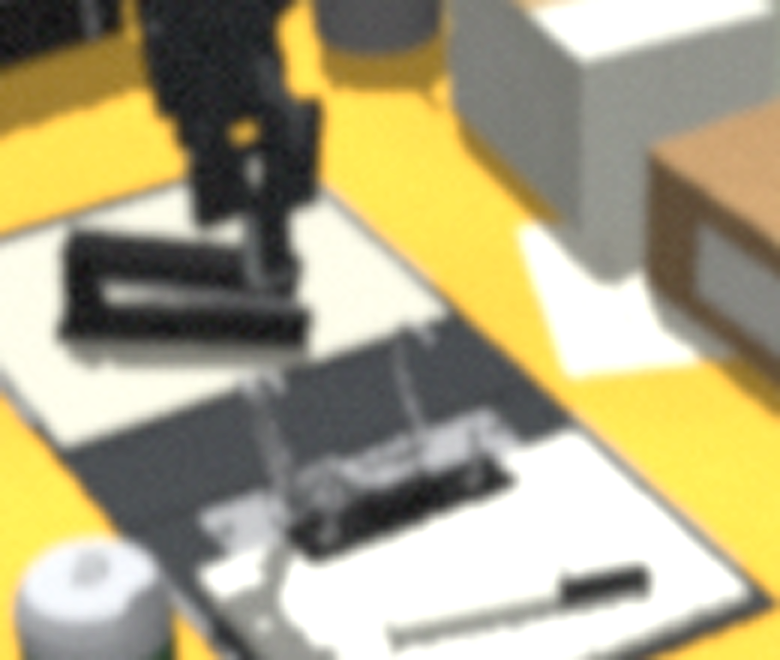

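View pics/topd.png

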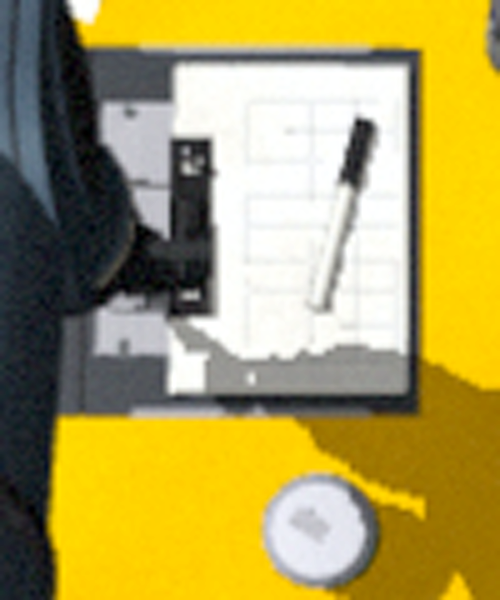

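Run:
```python
from h import *
c=load("sided");o=np.array([.5876,.0413,0])
for n,q in dict(tab=[-.061,.027,.081],end=[-.065,.027,.094],piv=[-.04,.027,.018],a1=[-.04,.042,.075],a2=[.04,.042,.075]).items(): print(n,((proj(c,o+q)-[250,90]+[.9,0])*6).round())
t=load("topd");print(ray(t,230+192/5,135+228/5,.014)-o)
```

```text
tab [254. 404.]
end [244. 384.]
piv [302. 498.]
a1 [280. 385.]
a2 [426. 334.]
[-0.00192879 -0.00141239  0.014     ]
```

>>> move_arm(plan=[[[0,0.1,4],0,0.1],[[0,0,3],0,0.1],[[0,0,2],0,0.1],[[0,0,0.5],0,0.1],[[0,0,0],0,0.1],[[0,0,0],0,-0.5],[[0,0,0],0,-1],[[0,0,0],0,-1],[[0,0,0],0,-1]])

```text
time: 16.77
ee_pos: [0.5265, 0.0683, 0.0912]
tcp_rot: [-0.002, 1.0, 0.0, 0.001]
ft_force: [-1.8, -1.1, 7.3]
grip_width: 0.221
```

```bash
python3 snap.py e 250,90,380,200,6 230,135,330,255,5
```

```text
(no output)
```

View pics/sidee.png

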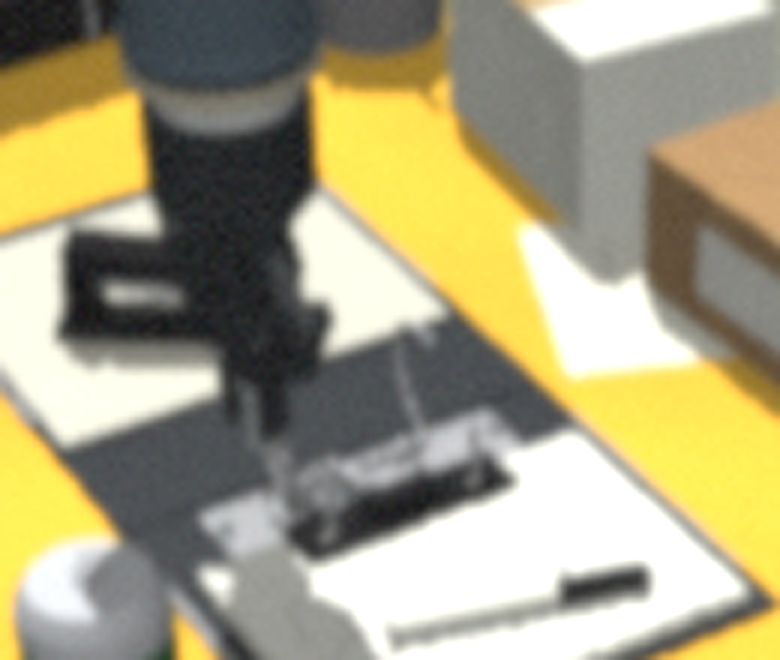

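>>> move_arm(plan=[[[0.8,0,0.3],0,-1],[[0.7,0,0.4],0,-1],[[0.7,0,0.5],0,-1],[[0.6,0,0.6],0,-1],[[0.5,0,0.6],0,-1],[[0.4,0,0.7],0,-1],[[0.4,0,0.7],0,-1],[[0.2,0,0.8],0,-1],[[0,0,0.2],0,-1],[[0,0,0],0,-1]], grip_force=60)

```text
time: 18.12
ee_pos: [0.4833, 0.0681, 0.0429]
tcp_rot: [-0.002, 1.0, 0.0, 0.0]
ft_force: [-1.9, -0.4, 7.6]
grip_width: 0.215
```

```bash
python3 snap.py f 250,90,380,200,6 230,135,330,255,5
```

```text
(no output)
```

View pics/sidef.png

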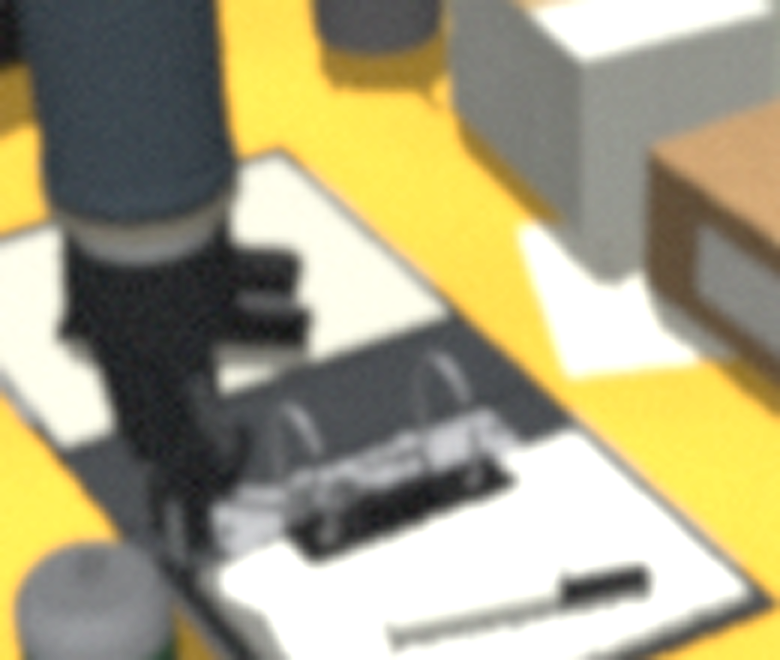

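>>> move_arm(plan=[[[0,0,0.3],0,-1],[[0,0,0.3],0,-1],[[0,0,0],0,-1]])

```text
time: 18.6
ee_pos: [0.4828, 0.068, 0.0368]
tcp_rot: [-0.002, 1.0, 0.0, 0.0]
ft_force: [-2.5, -0.3, 7.3]
grip_width: 0.217
```

```bash
python3 snap.py g 250,90,380,200,6 230,135,330,255,5
```

```text
(no output)
```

View pics/sideg.png

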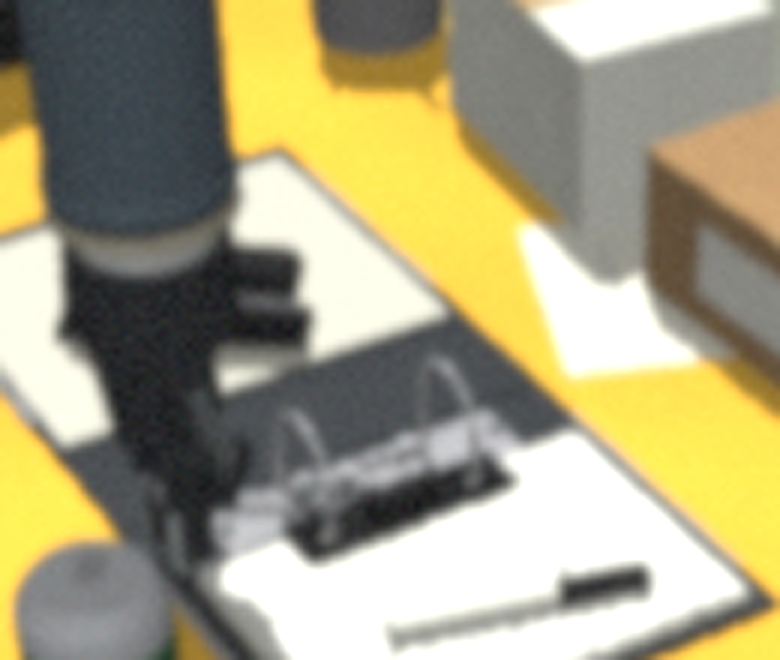

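>>> move_arm(plan=[[[0,0,0.2],0,-1],[[0,0,0],0,-1],[[0,0,0],0,-0.3],[[0,0,0],0,-0.2],[[0,0,0],0,-0.1]])

```text
time: 19.32
ee_pos: [0.4829, 0.0681, 0.0343]
tcp_rot: [-0.003, 1.0, -0.0, -0.0]
ft_force: [1.1, -0.3, 0.2]
grip_width: 0.448
```

```bash
python3 snap.py h 250,90,380,200,6 230,135,330,255,5
```

```text
(no output)
```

View pics/sideh.png

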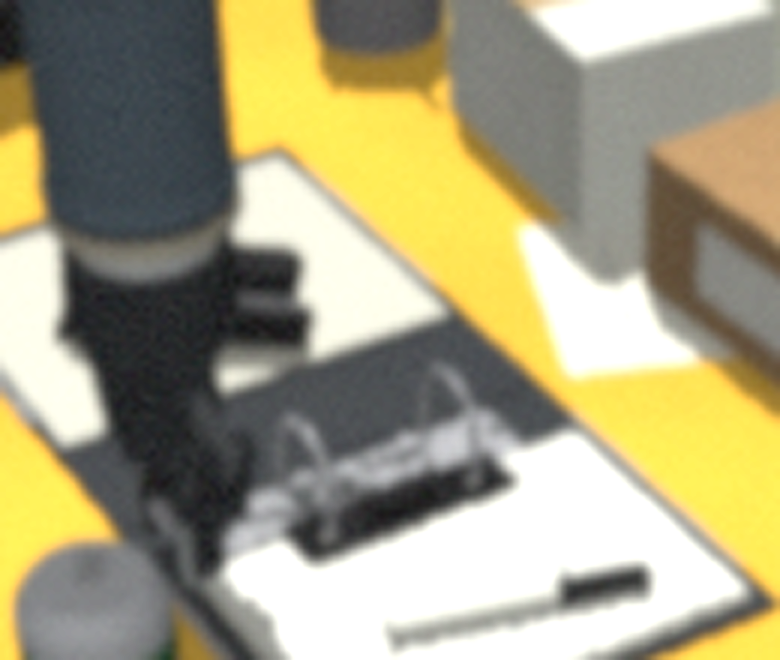

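>>> move_arm(plan=[[[0,0,-0.5],0,0],[[0,0,-2],0,0],[[0,0,-4],0,0],[[0,0,-6],0,0],[[3,4,-4],0,0],[[2,6,0],0,0],[[0,6,0],0,-0.5],[[0,6,0],0,-1],[[0,0,0],0,-1]])

```text
time: 20.55
ee_pos: [0.4316, 0.2915, 0.1984]
tcp_rot: [-0.006, 1.0, 0.001, 0.0]
ft_force: [-0.4, -0.9, 0.2]
grip_width: 0.001
```

```bash
python3 snap.py i 250,90,380,200,6 230,135,330,255,5
```

```text
(no output)
```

View pics/sidei.png

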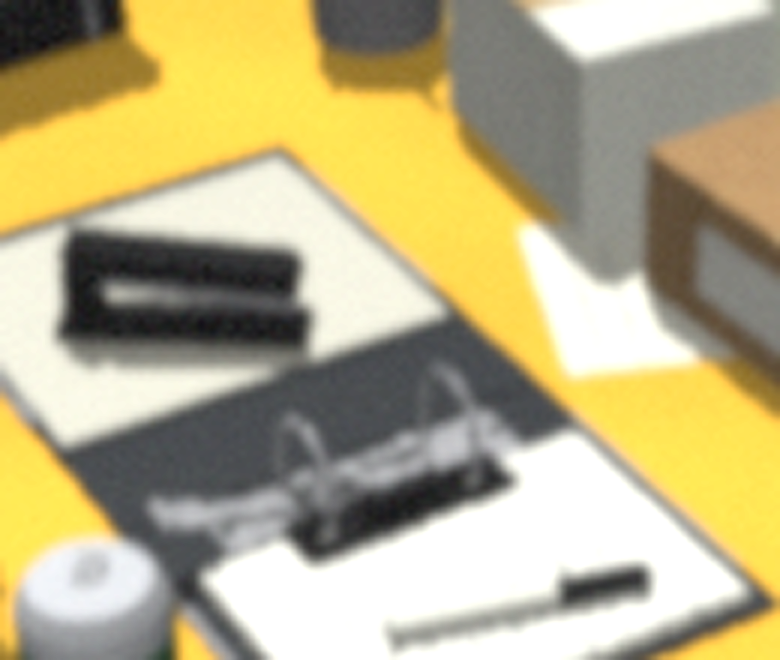

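View pics/topi.png

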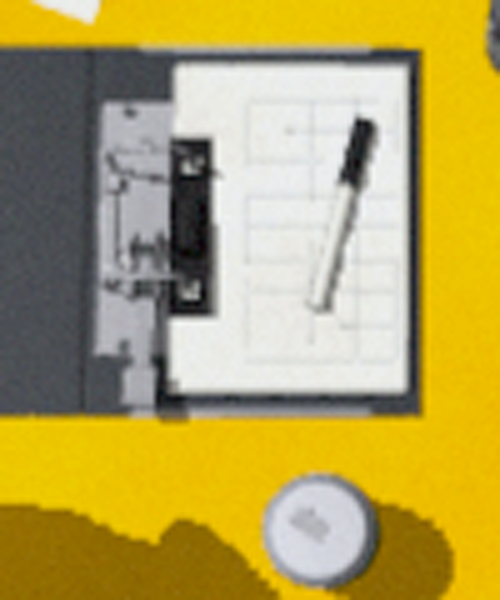

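Run:
```python
from h import *
a,b=load("side0"),load("sidei");d=np.abs(a["frame"].astype(int)-b["frame"]).sum(-1)
ys,xs=np.nonzero(d>60);m=(xs>220)&(xs<460)&(ys>100)
k,l,st,ce=cv2.connectedComponentsWithStats((d>60).astype(np.uint8))
print([list(map(int,s)) for s in st[1:] if s[4]>3 and s[0]>220])
a,b=load("top0"),load("topi");d=np.abs(a["frame"].astype(int)-b["frame"]).sum(-1)
k,l,st,ce=cv2.connectedComponentsWithStats((d>60).astype(np.uint8))
print([list(map(int,s)) for s in st[1:] if s[4]>3 and s[0]>225])
t=b
f=t["frame"].max(-1);m=np.zeros(f.shape,np.uint8);m[155:205,262:275]=(f[155:205,262:275]<70)
q=max(cv2.findContours(m,0,cv2.CHAIN_APPROX_NONE)[0],key=cv2.contourArea)
W=np.array([ray(t,u,v,.018)[:2] for u,v in q[:,0]],np.float32);r=cv2.minAreaRect(W);print(r, np.array(r[0])-[.5876,.0413])
```

```text
[[222, 71, 5, 6, 15], [226, 81, 3, 3, 5], [223, 94, 4, 3, 11], [297, 165, 40, 20, 346], [337, 284, 55, 25, 720]]
[[263, 162, 11, 37, 343], [393, 200, 17, 38, 328], [304, 354, 13, 9, 63], [255, 371, 9, 9, 52], [301, 376, 5, 12, 25], [270, 378, 3, 4, 6], [256, 380, 5, 5, 7], [270, 383, 3, 4, 7], [273, 386, 3, 2, 4], [282, 397, 20, 3, 44]]
((0.5762955546379089, 0.043638840317726135), (0.13125285506248474, 0.03143324702978134), 0.9868170022964478) [-0.01130445  0.00233884]
```

Run:
```python
from h import *
for n,b in(("side",(270,168,296,186)),("side",(295,148,335,164)),("top",(252,200,266,222))):
    A=[cv2.cvtColor(load(n+k)["frame"],cv2.COLOR_RGB2GRAY)[b[1]:b[3],b[0]:b[2]].astype(np.float32) for k in("0","i")]
    print(n,b,cv2.phaseCorrelate(*A),np.abs(A[0]-A[1]).max())
```

```text
side (270, 168, 296, 186) ((0.49992881241587384, -0.006034989385508283), 1.004451548121103) 6.0
side (295, 148, 335, 164) ((-0.08932136985798778, 0.07158482226626095), 0.9679093580693007) 7.0
top (252, 200, 266, 222) ((0.45797128051774294, -0.04823961430917123), 0.9788295199473699) 10.0
```

```bash
python3 -c "
from cell import *
print(sign_off());print(get_state()['time'])"
```

```text
the job is handed in; nothing more can be done
None
the job is handed in; nothing more can be done
```

The bar is back on the sheets with both posts through its slots, and the lever is down with the rings shut. I handed the job in at about 20.6 s, with the gripper clear of everything.

- **What I did:** I pinched the lever tab, lifted it until the rings sprang open, gripped the bar by its rib and lowered it over both posts. I let go of it on the sheets, then pinched the tab again and brought the lever down.
- **Lever came up short at first:** The tab had slipped in the fingers, so after the planned arc the rings were still slightly open. I pressed about 8 mm further and let go; the spring then pulled it fully shut.
- **Force on release:** When I opened the jaws on the bar, the force sensor read about 5 N sideways, probably a finger touching the ring mechanism. I narrowed the jaws before rising, and the bar stayed flat.
- **Last checks:** Comparing the first and last pictures around the file and the small things, only the bar had changed place. The lever tab and arches matched their original shut state to within image noise.
- **Check that failed:** My last outline measurement of the bar's centre was unusable. Its mask came out 131 mm long (the bar is 116 mm) and put the centre 11 mm off in x. I relied instead on the slots around the posts, which allow at most about 3–4 mm of play. A top-view estimate after letting go gave about 2 mm off.

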